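# Load the microscope's gliding stage and click it into its stop

## Task

Lay the opened phone flat in the nest of the microscope's gliding stage while the stage is still out at its loading end, and let go of it. Then take the stage by its upright knob and slide it in under the microscope until you feel the ball of the click stop drop into the notch, without running on past it, and finish there still holding the knob, with the stage seated in the click and the phone in its nest. Keep off the microscope and leave everything else on the bench where it lies.

Things in the scene. Friction and masses are not known exactly. Their poses are not given: they have to be found in the camera images.
- phone: The phone to load: a slab 60 x 126 x 8 mm, 0.08 to 0.17 kg, lying on the 3 mm thick mat, its back taken off and that side up: dark battery, board, shiny shields and two lenses show inside an aluminium rim. Origin: centre of its underside; y along its 126 mm length (lenses at +y), z up. Grip it across its 60 mm width, near mid-length.
- nest (a point): Centre of the nest's floor: top of the stage's plate, 48 mm above the bench, moving with it. y along the rail, the way the stage slides in; z up. The phone's length lies along y, either way round. Four corner angles 5 mm high leave it 3 mm free all round. In the middle 70 mm of its length the sides are open and the plate is only 50 mm wide: fingers have 10 mm free below the phone there.
- stage (a joint): How far the stage is slid in along its rail, m: 0 = out at the loading end, where it starts within 0.03; 0.285 = against the far end. Moves with about 1.5 N of friction and stays where it is left. The click lies somewhere between 0.215 and 0.265, as the click stop is clamped: where notch stands opposite click.
- knob: The stage's upright black knob, on a push bar 150 mm from the nest's centre on the side away from the microscope (-y of the nest). Fixed to the stage, does not turn. Origin: centre of its foot, 48 mm above the bench; y along the slide as for the nest. Stem 14 mm diameter up to 9 mm, then the 24 mm diameter grip from 9 to 45 mm. Free all round; take it from above.
- knob_grip (a point): Point on the knob's axis, 27 mm above its foot, at half height of its grip (75 mm above the bench).
- notch (a point): The notch: a V groove 10 mm wide and 5 mm deep in the outer (+x) face of the steel index bar that runs along the stage's far side; this point is at the middle of the groove's mouth, 30 mm above the bench. Moves with the stage; axes as for the nest.
- click (a point): Where the spring ball (10 mm) of the click stop, a 30 x 26 x 32 mm aluminium block beyond the rail, touches the bar's plain face. Clicked in: notch level with it along the slide (y difference 0). From 5 mm before, the ball falls in and pulls the stage on with up to 8 N; past the middle it resists with up to 9 N. Let loose within 4 mm of the middle, the stage seats itself.
- microscope: Stereo microscope on a boom stand. Origin: on the bench, straight below the objective. Ring light and body are a 48 mm radius column above it from 192 mm height up to 410 mm, eyepieces lean to +x; a boom at 325 mm height runs to +y, to a column 340 mm away standing on a 200 x 200 mm foot. Not to be bumped.
- back_cover: The phone's back cover, a plain dark panel 60 x 126 x 4 mm lying on the mat, not wanted. Origin: centre of its underside.
- tweezers: Steel tweezers, 145 mm long, 6 mm high, on the mat. Origin: underside, near the middle; x along them.
- screwdriver: Small screwdriver, 160 mm long, 15 mm thick, on the bench beside the mat. Origin: underside, middle; x along it.
- screw_tray: White two-part tray of screws, 70 x 95 x 16 mm. Origin: centre of its underside.
- pump_bottle: Clear pump bottle, 60 mm diameter, 130 mm high. Origin: centre of its underside.
- solder_spool: Spool of solder, 56 mm diameter, 40 mm high. Origin: centre of its underside.
- suction_puller: Black suction cup puller, 48 mm diameter, 42 mm high. Origin: centre of its underside.

How it is judged:
On the way:
1. the phone lies flat in the nest and let go, the stage still within 80 mm of its loading end (x of phone in the frame of nest between -0.0045 and 0.0045 m and y of phone in the frame of nest between -0.0045 and 0.0045 m and z of phone in the frame of nest between -0.002 and 0.0025 m and angle between phone's own z axis and vertical below 0.05 rad and angle between the y axis of phone and the y axis of nest, either way round below 0.12 rad and contact force between the fingers and phone below 0.1 N and value of joint stage below 0.08 m), for 0.2 s.
At the end, for the whole second after the job is handed in: The stage stands in its click (notch within 2 mm of the ball along the slide) and at rest, the fingers still hold its knob (contact force over 2 N), and the phone lies flat in the nest, within 4.5 mm of its centre each way and 0.12 rad of the slide, untouched (y of notch in the frame of click between -0.002 and 0.002 m and velocity of joint stage between -0.01 and 0.01 m/s and contact force between the fingers and knob above 2 N and x of phone in the frame of nest between -0.0045 and 0.0045 m and y of phone in the frame of nest between -0.0045 and 0.0045 m and z of phone in the frame of nest between -0.002 and 0.0025 m and angle between phone's own z axis and vertical below 0.05 rad and angle between the y axis of phone and the y axis of nest, either way round below 0.12 rad and contact force between the fingers and phone below 0.1 N); the arm keeps its last pose, push and grip.
It fails at once if the stage is run more than 10 mm past the click (y of notch in the frame of click above 0.01 m).
It fails at once if the microscope is bumped (over 5 N) (contact force between any of the arm, the fingers, phone and microscope above 5 N).
It fails at once if another thing on the bench is moved by more than 25 mm (distance of any of back_cover, tweezers, screwdriver, screw_tray, pump_bottle, solder_spool, suction_puller from where it was at the start of the episode above 0.025 m).
It also fails if it takes over 56 s, if anything falls off the work surface, if the arm or the gripper's body presses on something with over 40 N, if the wrist force passes 120 N, or if a joint passes its speed limit or range.

## Robot

A 7-joint arm with a two-finger parallel gripper is mounted at the origin on the work surface. World frame = base frame: x ahead of the robot, y to its left, z up, the work surface at z = 0. Lengths are in m, angles in rad, forces in N, time in s.
With the tool pointing down it reaches from about 0.4 to 0.875 m from the base axis. Payload 4.4 kg.
Tool frame: the origin (TCP) lies between the finger pads; the fingertips stand 22 mm ahead of it and the grasp point (between the pads) lies 3 mm ahead of it; z points along the fingers, y is the line along which they close (so a half turn about z gives the same grasp; the last joint's range is limited). The gripper opens to 85 mm and grips with 20 to 120 N. Pads are 22 mm wide; open, the fingers measure 114 mm over their backs; the gripper's body (76 mm by 85 mm) begins 54 mm behind the grasp point. The pads swing forward as they close: fully open they stand 13 mm farther back than shut.
Start: joints at [1.245, 0.628, 0.038, 1.517, -0.027, 0.996, -0.02], TCP at [0.167, -0.628, 0.253] pointing down, gripper open.
Joint ranges: [-3.06, 3.06], [-0.37, 2.12], [-1.25, 1.32], [0.18, 2.47], [-1.1, 4.24], [0.23, 1.98], [-2.94, 2.94]. Speed limits (rad/s): [2.57, 2.57, 3.14, 3.14, 3.14, 3.14, 3.14].

## Interface

Orientations are given as [roll, pitch, yaw] about the fixed x, y, z axes, in that order (R = Rz(yaw) Ry(pitch) Rx(roll)).
In Python, from workcell import r gives the robot as it stands. The module is installed in compiled form; this text tells all that it offers.
- The arm moves only by the tool carry_out, never from a script. Its argument "deltas" is a list of rows, each an object with "twist": the turn, a rotation vector about the world's x, y, z in rad, a list of three; "linear": the shift along the world's x, y, z in m, a list of three; "grip": the finger opening in m, from 0 to 0.0854. In form: [{"twist": [wx, wy, wz], "linear": [x, y, z], "grip": grip}, ...]. A call has 1 to 8 rows; each row shifts and turns the commanded pose from where the row before left it; what a row does not reach is not made up. A row lasts 1/10 s, in which the tool goes at most 50 mm and 8.59 degrees, less where a joint would pass 70% of its speed; a pose out of reach is approached as far as the arm can. A call is refused whole if a number of a shift passes 0.05 or a number of a turn 0.15, either way. A call with a gripper value outside its range is refused whole. The fingers move at their own pace and stop on an object; the grip force is fixed at half the most. Time passes only in rows, so rows that do not move let the fingers close. It gives the time, the measured TCP pose, the force, the opening and the grip force at its end, in the units of the state.
- r.sense(): the state, without advancing time (a new reading comes with each control period).
- r.read_camera(name): name is "side" or "top" or "wrist"; returns the picture (420x560x3 uint8, red, green, blue); there is no depth.
- r.calibration(name): a dict with "intrinsics" (3x3 intrinsics, pixels), "R" (3x3) and "t" (3): a world point X has camera coordinates R X + t; the wrist camera has in their place "mount" (4x4, takes a point from camera to tool coordinates, whose origin is the TCP and whose axes are the flange's). Camera axes: x right, y down, z forward; pixel columns grow to the right and rows downward; lengths in m; the calibration is good to about 2 mm. The wrist camera is an equidistant fisheye: a pixel r from the principal point sees the ray r / f radians off the axis. A picture is of the moment at which its call begins: read the wrist's pose just before it. calibration takes no time and is no camera call.
- r.sign_off(): hands the job in; it is judged then, once.
The state is a dict: "time_s": time; "qpos": joint angles; "joint_velocities": joint speeds; "joint_efforts": joint torques, N m; "position": TCP position; "orientation": TCP orientation; "force": force on the tool from outside, world axes, zero at the start; "wrist_torque": the same for the moment, N m; "width": finger opening in m; "grasp_force": force on a finger pad.
Only numpy, scipy, OpenCV 4.12 (cv2) and the standard library are available. Lean on these libraries where they do the work, as an engineer would, in place of code of your own. Each camera call takes 0.05 s, during which the arm holds its last target. There are 200 camera calls.

## Working session

There is one attempt and no reset: what is moved stays moved. The work goes in short steps, Python scripts to look and compute and a tool call to move; the robot and the scene stay as the last step left them, time stands still between calls to the robot, and variables do not carry over. Pictures are saved under pics/ and viewed, at most 10 in all, crops included, and the job is handed in when it is done.

Besides the shell and the picture viewer there is one more tool, called after "Emit:" as name([rows], argument=value, ...), one row to a line, values as JSON. carry_out: Moves the arm, as the interface text tells. Its arguments: {"type":"object","properties":{"deltas":{"type":"array"}},"required":["deltas"]}

```bash
mkdir -p pics; cat > h.py <<'E'
import numpy as np, cv2
from workcell import r
from scipy.spatial.transform import Rotation as Ro
def save(n,name):
    im=r.read_camera(n); cv2.imwrite(f'pics/{name}.png',im[:,:,::-1]); return im
def onplane(n,px,z):
    c=r.calibration(n);K,R,t=map(np.array,(c['intrinsics'],c['R'],c['t']))
    d=R.T@np.linalg.inv(K)@np.array([px[0],px[1],1.]);o=-R.T@t
    return o+d*(z-o[2])/d[2]
def proj(n,X):
    c=r.calibration(n);K,R,t=map(np.array,(c['intrinsics'],c['R'],c['t']))
    p=K@(R@np.array(X)+t);return p[:2]/p[2]
def wrist(px,z,s):
    c=r.calibration('wrist');K=np.array(c['intrinsics']);M=np.array(c['mount'])
    a=(px[0]-K[0,2])/K[0,0];b=(px[1]-K[1,2])/K[1,1];th=np.hypot(a,b);k=np.sin(th)/max(th,1e-9)
    d=np.array([a*k,b*k,np.cos(th)])
    R=Ro.from_euler('xyz',s['orientation']).as_matrix()
    o=R@M[:3,3]+s['position'];d=R@M[:3,:3]@d
    return o+d*(z-o[2])/d[2]
E
python3 - <<'E'
from h import *
s=r.sense();print({k:np.round(v,3) for k,v in s.items()})
a=save('top','top0');b=save('side','side0');w=save('wrist','wrist0')
cv2.imwrite('pics/all0.png',cv2.resize(np.hstack([b,w]),(800,300))[:,:,::-1])
for n in('top','side'):
    c=r.calibration(n);print(n,np.round(-np.array(c['R']).T@c['t'],3),np.round(c['R'],2),np.round(c['intrinsics'],0))
E
```

```text
{'time_s': np.float64(0.0), 'qpos': array([ 1.245,  0.629,  0.038,  1.518, -0.027,  0.996, -0.02 ]), 'joint_velocities': array([-0.   ,  0.001,  0.001, -0.   ,  0.   ,  0.   ,  0.001]), 'joint_efforts': array([ 1.0000e-03, -5.6341e+01,  1.2260e+00, -1.9344e+01,  1.1000e-02,
        1.1000e-02,  0.0000e+00]), 'position': array([ 0.167, -0.628,  0.252]), 'orientation': array([-3.14,  0.  ,  0.26]), 'force': array([ 0.064, -0.239,  0.262]), 'wrist_torque': array([-0.008,  0.02 ,  0.044]), 'grasp_force': np.float64(0.0), 'width': np.float64(0.085)}
top [ 0.324 -0.025  1.398] [[ 0.01 -1.    0.01]
 [-0.99 -0.01 -0.14]
 [ 0.14 -0.01 -0.99]] [[448.   0. 278.]
 [  0. 448. 208.]
 [  0.   0.   1.]]
side [0.026 0.463 0.762] [[-0.72 -0.69  0.01]
 [-0.49  0.5  -0.71]
 [ 0.49 -0.52 -0.7 ]] [[383.   0. 283.]
 [  0. 383. 211.]
 [  0.   0.   1.]]
```

View pics/top0.png

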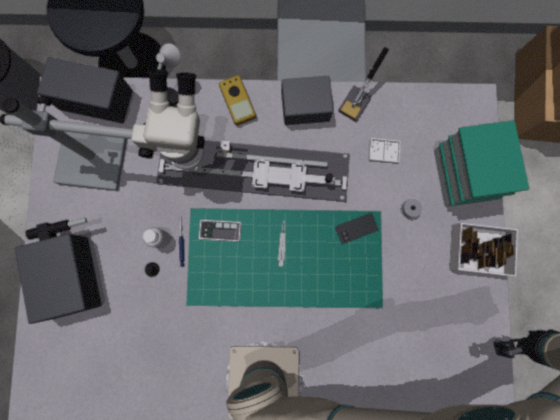

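View pics/side0.png

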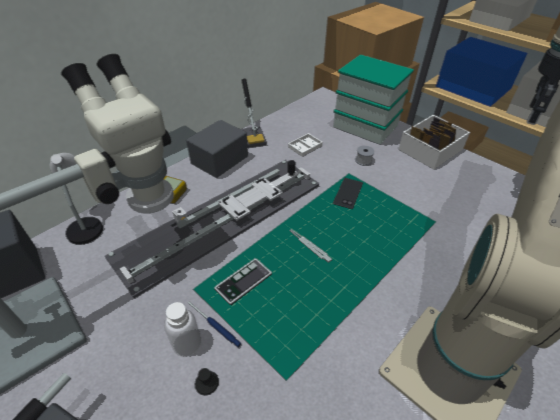

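Top view: the phone is at about (220,231), the nest at about (280,177), the knob at about (330,179) and the click block near (226,147). Slide-in is +y, which is left in the picture. Next I measure these roughly from an enlarged crop.

```bash
python3 - <<'E'
from h import *
im=cv2.imread('pics/top0.png')
c=im[130:255,150:360];cv2.imwrite('pics/crop0.png',cv2.resize(c,None,fx=3.8,fy=3.8,interpolation=cv2.INTER_CUBIC))
hsv=cv2.cvtColor(im,cv2.COLOR_BGR2HSV)
g=((hsv[...,0]>65)&(hsv[...,0]<95)&(hsv[...,1]>110)).astype(np.uint8)
m=(1-g); m[:212]=0;m[303:]=0;m[:,:194]=0;m[:,378:]=0
m=cv2.morphologyEx(m,cv2.MORPH_OPEN,np.ones((3,3)))
for k in cv2.findContours(m,0,1)[0]:
    if cv2.contourArea(k)>200:
        q=cv2.minAreaRect(k);b=np.array([onplane('top',p,.011)[:2] for p in cv2.boxPoints(q)])
        print(np.round(q[0],1),np.round(q[1],1),np.round(b.mean(0),4),np.round(b,3).tolist())
for nm,p,z in [('nest',(280,176),.05),('knob',(330,179),.093)]: print(nm,onplane('top',p,z))
E
```

```text
[281.6 243. ] [ 8.2 46.3] [ 0.4124 -0.0505] [[0.341, -0.036], [0.484, -0.04], [0.483, -0.065], [0.341, -0.061]]
[219.4 230.1] [42.8 21.6] [0.4493 0.1425] [[0.418, 0.209], [0.485, 0.208], [0.48, 0.075], [0.413, 0.077]]
[356.3 227.9] [19.7 39.7] [ 0.4622 -0.2827] [[0.467, -0.214], [0.515, -0.33], [0.458, -0.351], [0.41, -0.236]]
nest [ 0.61463445 -0.04258926  0.05      ]
knob [ 0.59853017 -0.19066787  0.093     ]
```

View pics/crop0.png

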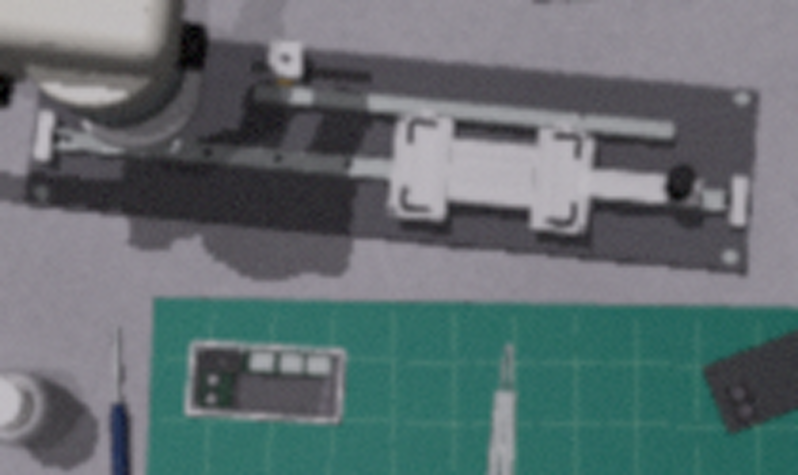

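The crop shows the nest's corner angles near crop (408,122), (580,135), (408,208) and (572,222), the knob top at (682,180), and the click block at (287,60) with its ball facing the bar. The slide axis is about 5° off world y. The phone is at about (0.449, 0.1425). I'm moving above it now.

Emit:
carry_out([
  {"twist": [0,0,0.14],"linear": [0.027,0.036,0],"grip": 0.085},
  {"twist": [0,0,0.14],"linear": [0.027,0.036,0],"grip": 0.085},
  {"twist": [0,0,0.14],"linear": [0.027,0.036,0],"grip": 0.085},
  {"twist": [0,0,0.14],"linear": [0.027,0.036,0],"grip": 0.085},
  {"twist": [0,0,0.14],"linear": [0.027,0.036,0],"grip": 0.085},
  {"twist": [0,0,0.14],"linear": [0.027,0.036,0],"grip": 0.085},
  {"twist": [0,0,0.14],"linear": [0.027,0.036,0],"grip": 0.085},
  {"twist": [0,0,0.14],"linear": [0.027,0.036,0],"grip": 0.085},
])

```text
time_s: 0.95
position: [0.3837, -0.3386, 0.2533]
orientation: [-3.142, 0.0, 1.385]
force: [0.7, 0.3, -0.1]
width: 0.0849
grasp_force: 0.0
```

Emit:
carry_out([
  {"twist": [0,0,0.08],"linear": [0.007,0.048,0],"grip": 0.085},
  {"twist": [0,0,0.08],"linear": [0.007,0.048,0],"grip": 0.085},
  {"twist": [0,0,0],"linear": [0.007,0.048,0],"grip": 0.085},
  {"twist": [0,0,0],"linear": [0.007,0.048,0],"grip": 0.085},
  {"twist": [0,0,0],"linear": [0.007,0.048,0],"grip": 0.085},
  {"twist": [0,0,0],"linear": [0.007,0.048,0],"grip": 0.085},
  {"twist": [0,0,0],"linear": [0.007,0.048,0],"grip": 0.085},
  {"twist": [0,0,0],"linear": [0.007,0.048,0],"grip": 0.085},
])

```text
time_s: 1.75
position: [0.4389, 0.0456, 0.2534]
orientation: [3.141, 0.0, 1.539]
force: [2.3, 0.0, -0.0]
width: 0.0852
grasp_force: 0.0
```

Emit:
carry_out([
  {"twist": [0,0,0],"linear": [0.005,0.048,-0.02],"grip": 0.085},
  {"twist": [0,0,0],"linear": [0.005,0.048,-0.02],"grip": 0.085},
  {"twist": [0,0,0],"linear": [0,0,0],"grip": 0.085},
])

```text
time_s: 2.05
position: [0.4474, 0.1434, 0.2136]
orientation: [-3.14, -0.004, 1.551]
force: [-1.3, -0.4, -0.4]
width: 0.0849
grasp_force: 0.0
```

```bash
python3 - <<'E'
from h import *
s=r.sense();print(s['position'],s['orientation'])
w=save('wrist','w1');np.save('s1.npy',s,allow_pickle=True)
c=r.calibration('wrist');print(np.round(c['intrinsics'],1),np.round(c['mount'],3))
E
```

```text
[0.44742514 0.14336308 0.21355213] [-3.13981979 -0.00434411  1.55123251]
[[325.2   0.  276.3]
 [  0.  325.2 213.2]
 [  0.    0.    1. ]] [[ 0.    -0.957 -0.29   0.074]
 [ 1.     0.    -0.    -0.001]
 [ 0.    -0.29   0.957 -0.121]
 [ 0.     0.     0.     1.   ]]
```

View pics/w1.png

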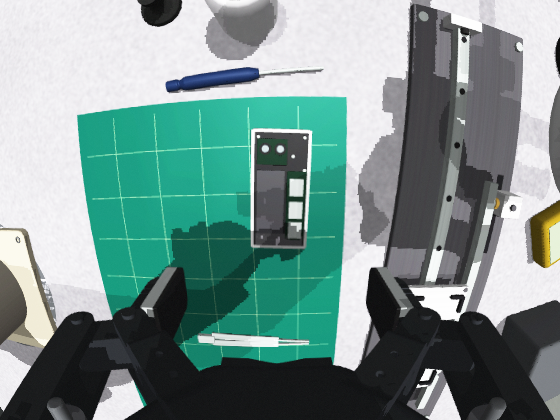

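The wrist view shows the phone with corners near (252,130), (311,131), (306,248) and (251,246). The click ball is at about (497,203) and the near nest end at about (450,300). Converting these to positions.

```bash
cat >> h.py <<'E'
def phone_w(im,s,box,z,dark=None):
    hsv=cv2.cvtColor(im,cv2.COLOR_RGB2HSV);x0,y0,x1,y1=box
    m=((hsv[...,1]<80)&(im.min(2)>110)).astype(np.uint8) if dark is None else dark
    k=np.zeros_like(m);k[y0:y1,x0:x1]=m[y0:y1,x0:x1]
    ys,xs=np.nonzero(k);P=np.array([wrist(p,z,s)[:2] for p in zip(xs,ys)])
    q=cv2.minAreaRect((P*1000).astype(np.float32));return q,P
E
python3 - <<'E'
from h import *
s=np.load('s1.npy',allow_pickle=True).item()
im=cv2.imread('pics/w1.png')[:,:,::-1].copy()
q,P=phone_w(im,s,(240,120,320,258),.011);print(q)
for p in [(252,130),(311,131),(306,248),(251,246)]: print(wrist(p,.011,s)[:2])
print('ball',wrist((497,203),.03,s),wrist((497,203),.032,s))
E
```

```text
((445.33355712890625, 144.80992126464844), (125.71397399902344, 70.83829498291016), 88.91192626953125)
[0.42324969 0.20612549]
[0.48153813 0.20416484]
[0.47691114 0.08015625]
[0.41762448 0.08362346]
ball [0.69930156 0.13311372 0.03      ] [0.69765275 0.1336606  0.032     ]
```

Emit:
carry_out([
  {"twist": [0,0,-0.01],"linear": [0.001,0.003,-0.028],"grip": 0.067},
  {"twist": [0,0,0],"linear": [0,0,-0.028],"grip": 0.067},
  {"twist": [0,0,0],"linear": [0,0,-0.028],"grip": 0.067},
  {"twist": [0,0,0],"linear": [0,0,-0.028],"grip": 0.067},
  {"twist": [0,0,0],"linear": [0,0,-0.028],"grip": 0.067},
  {"twist": [0,0,0],"linear": [0,0,-0.02],"grip": 0.067},
  {"twist": [0,0,0],"linear": [0,0,0],"grip": 0.067},
  {"twist": [0,0,0],"linear": [0,0,0],"grip": 0.067},
])

```text
time_s: 2.9
position: [0.4497, 0.1377, 0.0554]
orientation: [-3.141, 0.001, 1.529]
force: [0.6, 0.3, -0.2]
width: 0.0669
grasp_force: 0.0
```

```bash
python3 - <<'E'
from h import *
s=r.sense();print(s['position'],s['orientation'],s['force'],s['width'])
w=save('wrist','w2');np.save('s2.npy',s,allow_pickle=True)
E
```

```text
[0.44972693 0.13772641 0.05537191] [-3.14135166e+00  7.08947966e-04  1.52851663e+00] [ 0.63139569  0.33671802 -0.2110988 ] 0.0669046041852805
```

View pics/w2.png

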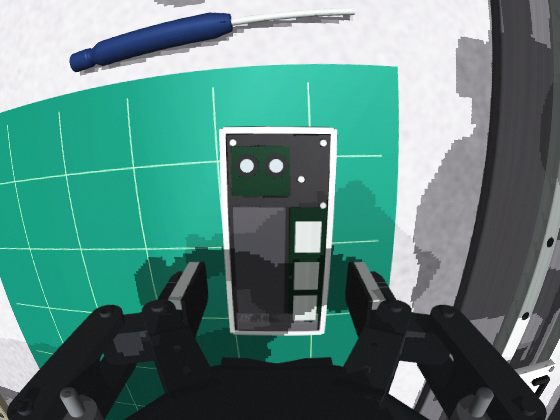

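Close up, the phone's corners are at (221,129), (336,129), (324,334) and (230,332), sitting between the pads. Checking the centre and angle.

```bash
python3 - <<'E'
from h import *
s=np.load('s2.npy',allow_pickle=True).item()
P=np.array([wrist(p,.011,s)[:2] for p in [(220,128.5),(337,128.5),(325,334.5),(229,333)]]);print(np.round(P,4),P.mean(0))
a=(P[0]+P[1]-P[2]-P[3]);print('yaw',np.arctan2(a[1],a[0]))
E
```

```text
[[0.423  0.2074]
 [0.4824 0.2049]
 [0.4773 0.0792]
 [0.4163 0.083 ]] [0.44977008 0.14361729]
yaw 1.5237118405286172
```

Emit:
carry_out([
  {"twist": [0,0,-0.005],"linear": [0,0.006,-0.012],"grip": 0.067},
  {"twist": [0,0,0],"linear": [0,0,-0.012],"grip": 0.067},
  {"twist": [0,0,0],"linear": [0,0,-0.003],"grip": 0.067},
  {"twist": [0,0,0],"linear": [0,0,0],"grip": 0.067},
  {"twist": [0,0,0],"linear": [0,0,0],"grip": 0.067},
])

```text
time_s: 3.45
position: [0.4499, 0.145, 0.0283]
orientation: [3.141, -0.001, 1.525]
force: [0.1, 0.3, -0.2]
width: 0.0673
grasp_force: 0.0
```

Emit:
carry_out([
  {"twist": [0,0,0],"linear": [0,0,-0.002],"grip": 0.067},
  {"twist": [0,0,0],"linear": [0,0,0],"grip": 0.067},
])

```text
time_s: 3.65
position: [0.4498, 0.1448, 0.0261]
orientation: [3.141, -0.0, 1.525]
force: [-0.2, 0.2, 0.4]
width: 0.067
grasp_force: 0.0
```

Emit:
carry_out([
  {"twist": [0,0,0],"linear": [0,-0.001,-0.002],"grip": 0.067},
  {"twist": [0,0,0],"linear": [0,0,0],"grip": 0.067},
])

```text
time_s: 3.85
position: [0.4496, 0.1435, 0.0241]
orientation: [3.142, -0.0, 1.525]
force: [-0.4, 0.3, -0.4]
width: 0.0671
grasp_force: 0.0
```

Emit:
carry_out([
  {"twist": [0,0,0],"linear": [0,0,-0.002],"grip": 0.067},
  {"twist": [0,0,0],"linear": [0,0,0],"grip": 0.067},
])

```text
time_s: 4.05
position: [0.4496, 0.1437, 0.0219]
orientation: [-3.142, -0.0, 1.525]
force: [-0.1, 0.1, -0.3]
width: 0.0669
grasp_force: 0.0
```

Emit:
carry_out([
  {"twist": [0,0,0],"linear": [0,0,-0.002],"grip": 0.067},
  {"twist": [0,0,0],"linear": [0,0,0],"grip": 0.067},
])

```text
time_s: 4.25
position: [0.4495, 0.1437, 0.0198]
orientation: [-3.141, -0.0, 1.525]
force: [0.2, -0.0, 0.2]
width: 0.067
grasp_force: 0.0
```

Emit:
carry_out([
  {"twist": [0,0,0],"linear": [0,0,-0.0015],"grip": 0.067},
  {"twist": [0,0,0],"linear": [0,0,0],"grip": 0.067},
])

```text
time_s: 4.45
position: [0.4495, 0.1437, 0.0184]
orientation: [-3.141, -0.0, 1.525]
force: [-0.0, 0.0, 0.4]
width: 0.067
grasp_force: 0.0
```

Emit:
carry_out([
  {"twist": [0,0,0],"linear": [0,0,0],"grip": 0.055},
  {"twist": [0,0,0],"linear": [0,0,0],"grip": 0.055},
  {"twist": [0,0,0],"linear": [0,0,0],"grip": 0.055},
  {"twist": [0,0,0],"linear": [0,0,0],"grip": 0.055},
])

```text
time_s: 4.85
position: [0.4505, 0.1438, 0.0204]
orientation: [3.139, -0.0, 1.525]
force: [-0.7, -1.1, 23.4]
width: 0.0576
grasp_force: 73.1
```

Emit:
carry_out([
  {"twist": [0,0,0],"linear": [0,0,0.003],"grip": 0.055},
  {"twist": [0,0,0],"linear": [0,0,0.01],"grip": 0.055},
  {"twist": [0,0,0],"linear": [0,0,0.03],"grip": 0.055},
  {"twist": [0,0,0],"linear": [0,0,0.03],"grip": 0.055},
  {"twist": [0,0,0],"linear": [0,0,0],"grip": 0.055},
  {"twist": [0,0,0],"linear": [0,0,0],"grip": 0.055},
])

```text
time_s: 5.45
position: [0.4499, 0.1434, 0.0921]
orientation: [3.141, -0.0, 1.524]
force: [-0.5, 0.6, -1.3]
width: 0.0578
grasp_force: 65.0
```

```bash
python3 - <<'E'
from h import *
s=r.sense();print(s['position'],s['orientation'],s['force'],s['width'])
w=save('wrist','w3');np.save('s3.npy',s,allow_pickle=True)
t=save('top','t3');cv2.imwrite('pics/w3b.png',np.hstack([cv2.resize(w,(448,336)),cv2.resize(t[130:255,180:311],(352,336))])[:,:,::-1])
E
```

```text
[0.4498569  0.14343465 0.09206249] [ 3.14054726e+00 -4.53259052e-04  1.52407536e+00] [-0.50350448  0.57862538 -1.2594698 ] 0.05783975267431243
```

View pics/w3.png

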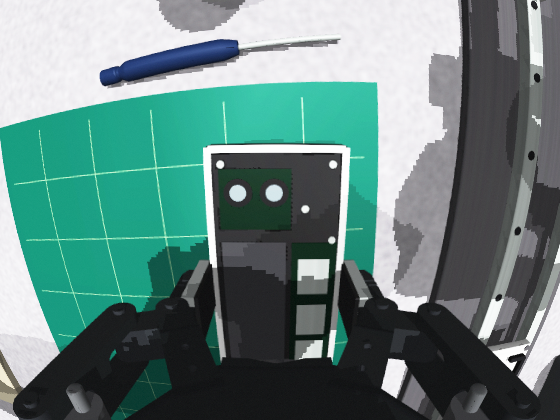

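The phone is held and lifted, with its front corners at (205,147) and (350,147). From its known width I work out its pose relative to the tool.

```bash
python3 - <<'E'
from h import *
s=np.load('s3.npy',allow_pickle=True).item()
for z in (.074,.077,.080,.083,.086,.089):
    a,b=wrist((204,146.5),z,s),wrist((351,147),z,s);print(z,np.linalg.norm(a-b),(a+b)/2-s['position'])
E
```

```text
0.074 0.0636937250886252 [ 0.00241508  0.06154742 -0.01806249]
0.077 0.06231905370759175 [ 0.00241231  0.06180557 -0.01506249]
0.08 0.06094438232655829 [ 0.00240953  0.06206372 -0.01206249]
0.083 0.05956971094552479 [ 0.00240676  0.06232187 -0.00906249]
0.086 0.058195039564491395 [ 0.00240399  0.06258002 -0.00606249]
0.089 0.056820368183457946 [ 0.00240122  0.06283818 -0.00306249]
```

Emit:
carry_out([
  {"twist": [0,0,-0.005],"linear": [0.01,-0.03,0.03],"grip": 0.055},
  {"twist": [0,0,-0.005],"linear": [0.02,-0.04,0.02],"grip": 0.055},
  {"twist": [0,0,-0.005],"linear": [0.02,-0.04,0.02],"grip": 0.055},
  {"twist": [0,0,-0.005],"linear": [0.02,-0.041,0.01],"grip": 0.055},
  {"twist": [0,0,-0.005],"linear": [0.021,-0.041,0],"grip": 0.055},
  {"twist": [0,0,-0.005],"linear": [0.021,-0.041,0],"grip": 0.055},
  {"twist": [0,0,-0.005],"linear": [0.021,-0.041,0],"grip": 0.055},
  {"twist": [0,0,-0.005],"linear": [0.021,-0.041,0],"grip": 0.055},
])

```text
time_s: 6.35
position: [0.6032, -0.173, 0.1698]
orientation: [-3.139, -0.0, 1.485]
force: [0.2, 1.4, -1.3]
width: 0.058
grasp_force: 65.4
```

Emit:
carry_out([
  {"twist": [0,0,0],"linear": [0,0,0],"grip": 0.055},
  {"twist": [0,0,0],"linear": [0,0,0],"grip": 0.055},
])

```text
time_s: 6.55
position: [0.6026, -0.1724, 0.1693]
orientation: [-3.138, -0.001, 1.482]
force: [0.0, 0.5, -0.5]
width: 0.058
grasp_force: 65.4
```

```bash
python3 - <<'E'
from h import *
s=r.sense();print(s['position'],s['orientation'],s['force'],s['width'])
w=save('wrist','w4');np.save('s4.npy',s,allow_pickle=True)
cv2.imwrite('pics/w4c.png',cv2.resize(w[:,130:430],None,fx=2,fy=2,interpolation=cv2.INTER_CUBIC)[:600,:,::-1])
E
```

```text
[ 0.60258499 -0.17235515  0.16932085] [-3.13819680e+00 -5.98541296e-04  1.48221892e+00] [ 0.03127255  0.53596311 -0.53150663] 0.057981630791543635
```

View pics/w4c.png

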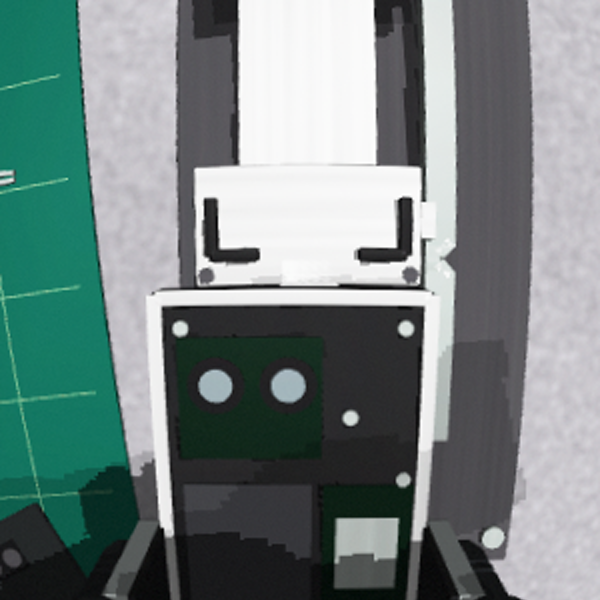

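The wrist crop shows the near pair of corner angles, with inner corners at crop (217,248) and (402,248). The notch V is at about crop (450,258), and the plate strip edges are at crop columns 240 and 376. Computing the nest pose, notch and click.

```bash
python3 - <<'E'
from h import *
s=np.load('s4.npy',allow_pickle=True).item()
f=lambda u,v,z:wrist((130+u/2-.25,v/2-.25),z,s)
yaw=lambda a,b:np.arctan2(a[1]-b[1],a[0]-b[0])
L,R=f(217,248,.053),f(402,248,.053);print('inner',L,R,np.linalg.norm(L-R),'yaw',yaw(R,L)+np.pi/2)
L2,R2=f(205,263,.053),f(412,263,.053);print('outer',L2,R2,np.linalg.norm(L2-R2),'yaw',yaw(R2,L2)+np.pi/2)
for u in((240,238.5),(376,375)):print('strip',f(u[0],160,.048),f(u[1],5,.048),yaw(f(u[1],5,.048),f(u[0],160,.048)))
print('bar',yaw(f(456,20,.036),f(456,230,.036)),yaw(f(426,10,.036),f(434,430,.036)))
m=(L+R)/2
for y in(1.48,1.49):print('nest',y,m[:2]+.066*np.array([np.cos(y),np.sin(y)]))
for z in(.03,.036):
    n=f(446,258,z);print('notch',z,n)
s1=np.load('s1.npy',allow_pickle=True).item()
d=np.array([np.cos(1.484),np.sin(1.484)])
print('click ball',wrist((497,203),.03,s1)[:2],'dist along',(wrist((497,203),.03,s1)[:2]-f(446,258,.03)[:2])@d)
print('phone front', f(155,296,s['position'][2]-.0095)-s['position'],f(432,296,s['position'][2]-.0095)-s['position'])
im=cv2.imread('pics/top0.png');k=lambda u,v,z:onplane('top',(150+u/3.8-.4,130+v/3.8-.4),z)
C=[k(*p,.053) for p in((408,122),(580,133),(406,210),(573,222))];print('top corners',np.round(C,4),np.mean(C,0),yaw(C[0],C[1]),yaw(C[2],C[3]))
print('barball top',k(285,83,.03))
E
```

```text
inner [ 0.57986449 -0.10065817  0.053     ] [ 0.64674965 -0.10626104  0.053     ] 0.0671194255479362 yaw 1.4872228235775078
outer [ 0.57492328 -0.10565302  0.053     ] [ 0.6500821  -0.11199106  0.053     ] 0.07542557991137358 yaw 1.486666712066034
strip [ 0.59084519 -0.06875077  0.048     ] [ 0.59543399 -0.00730452  0.048     ] 1.4962546799774337
strip [ 0.64045947 -0.07284823  0.048     ] [ 0.64598765 -0.01135739  0.048     ] 1.4811349085153056
bar 1.47777882233007 1.5186925300662195
nest 1.48 [ 0.61929139 -0.03773147]
nest 1.49 [ 0.61863382 -0.03767491]
notch 0.03 [ 0.66825981 -0.11195371  0.03      ]
notch 0.036 [ 0.66688191 -0.11165768  0.036     ]
click ball [0.69931176 0.13304652] dist along 0.24676975184537134
phone front [-0.02352573  0.06413782 -0.0095    ] [ 0.03249748  0.05920143 -0.0095    ]
top corners [[ 0.6577  0.0288  0.053 ]
 [ 0.6508 -0.1105  0.053 ]
 [ 0.5853  0.029   0.053 ]
 [ 0.5775 -0.1052  0.053 ]] [ 0.61783631 -0.03947381  0.053     ] 1.5208541364922739 1.5127764641023587
barball top [0.69483987 0.13173266 0.03      ]
```

Emit:
carry_out([
  {"twist": [0,0,0.001],"linear": [0.0055,0.045,-0.02],"grip": 0.055},
  {"twist": [0,0,0.001],"linear": [0.0055,0.045,-0.025],"grip": 0.055},
  {"twist": [0,0,0.001],"linear": [0.0055,0.045,-0.025],"grip": 0.055},
  {"twist": [0,0,0],"linear": [0,0,-0.019],"grip": 0.055},
  {"twist": [0,0,0],"linear": [0,0,0],"grip": 0.055},
  {"twist": [0,0,0],"linear": [0,0,0],"grip": 0.055},
  {"twist": [0,0,0],"linear": [0,0,0],"grip": 0.055},
])

```text
time_s: 7.3
position: [0.6201, -0.0405, 0.0852]
orientation: [3.14, 0.001, 1.486]
force: [0.5, 0.0, -1.0]
width: 0.0582
grasp_force: 65.4
```

```bash
python3 - <<'E'
from h import *
s=r.sense();print(s['position'],s['orientation'],s['force'],s['width'])
w=save('wrist','w5');np.save('s5.npy',s,allow_pickle=True)
cv2.imwrite('pics/w5c.png',cv2.resize(w[:300,80:480],None,fx=2,fy=2,interpolation=cv2.INTER_CUBIC)[:,:,::-1])
E
```

```text
[ 0.62006668 -0.04052993  0.0852027 ] [3.14029179e+00 7.59143015e-04 1.48637167e+00] [ 0.5131341   0.02440677 -1.01265826] 0.058191802311326785
```

View pics/w5c.png

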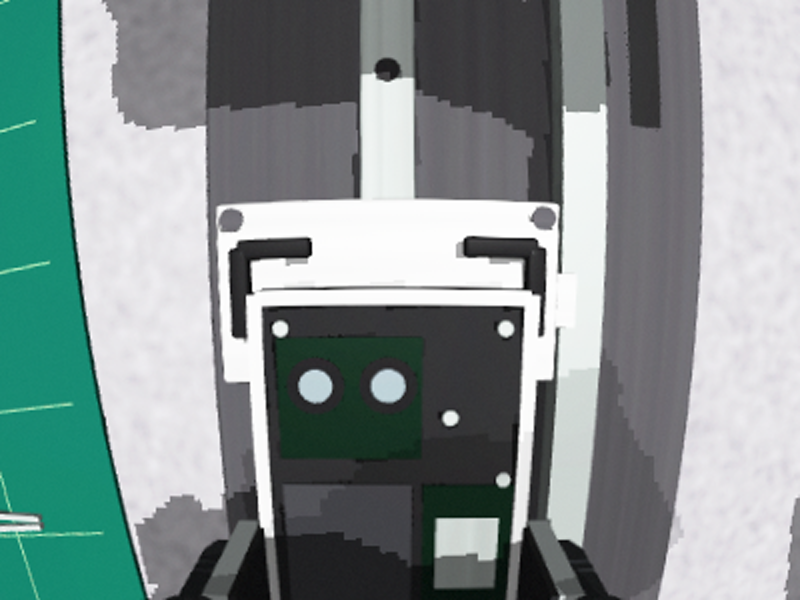

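The far corner angles are visible: inner corners at about crop (250,257) and (526,257), outer at (231,239) and (546,239). The phone's front corners are at (255,292) and (533,292). Computing the offset.

```bash
python3 - <<'E'
from h import *
s=np.load('s5.npy',allow_pickle=True).item()
f=lambda u,v,z:wrist((80+u/2-.25,v/2-.25),z,s)
d=np.array([np.cos(1.486),np.sin(1.486)])
for a,b in(((250,257),(526,257)),((230,239),(547,239))):
    L,R=f(*a,.053),f(*b,.053);print(L,R,np.linalg.norm(L-R),np.arctan2(*(R-L)[1::-1])+np.pi/2,(L+R)/2)
i=(f(250,257,.053)+f(526,257,.053))[:2]/2;print('nest',i-.066*d)
i=(f(230,239,.053)+f(547,239,.053))[:2]/2;print('nest outer',i-.070*d)
zt=s['position'][2]-.0094
a,b=f(253,292,zt),f(535,292,zt);m=(a+b)[:2]/2;print('phone w',np.linalg.norm(a-b),np.arctan2(*(b-a)[1::-1])+np.pi/2,'centre',m-.063*d)
E
```

```text
[0.59121578 0.03130397 0.053     ] [0.6561692  0.02573288 0.053     ] 0.06519189564735849 1.4852353049601301 [0.62369249 0.02851843 0.053     ]
[0.58682423 0.03621201 0.053     ] [0.66154331 0.0298056  0.053     ] 0.07499321287323746 1.485265489716129 [0.62418377 0.0330088  0.053     ]
nest [ 0.61810263 -0.03724443]
nest outer [ 0.61825514 -0.03673968]
phone w 0.05714901938906745 1.486758560479583 centre [ 0.61920937 -0.04079468]
```

Emit:
carry_out([
  {"twist": [0,0,0],"linear": [-0.001,0.0035,-0.005],"grip": 0.055},
  {"twist": [0,0,0],"linear": [0,0,-0.005],"grip": 0.055},
  {"twist": [0,0,0],"linear": [0,0,0],"grip": 0.055},
  {"twist": [0,0,0],"linear": [0,0,0],"grip": 0.055},
])

```text
time_s: 7.75
position: [0.6185, -0.0361, 0.0741]
orientation: [-3.141, 0.0, 1.487]
force: [-0.2, 0.5, -1.3]
width: 0.0581
grasp_force: 65.4
```

Emit:
carry_out([
  {"twist": [0,0,0],"linear": [0.0005,-0.001,-0.003],"grip": 0.055},
  {"twist": [0,0,0],"linear": [0,0,-0.002],"grip": 0.055},
  {"twist": [0,0,0],"linear": [0,0,0],"grip": 0.055},
  {"twist": [0,0,0],"linear": [0,0,0],"grip": 0.055},
])

```text
time_s: 8.15
position: [0.6192, -0.0369, 0.0691]
orientation: [-3.141, -0.0, 1.488]
force: [-0.4, 0.1, -1.2]
width: 0.0582
grasp_force: 65.4
```

Emit:
carry_out([
  {"twist": [0,0,0],"linear": [0,0,-0.0015],"grip": 0.055},
  {"twist": [0,0,0],"linear": [0,0,0],"grip": 0.055},
])

```text
time_s: 8.35
position: [0.6191, -0.0369, 0.0676]
orientation: [-3.141, -0.0, 1.488]
force: [0.0, -0.5, -0.5]
width: 0.0579
grasp_force: 65.4
```

Emit:
carry_out([
  {"twist": [0,0,0],"linear": [0,0,-0.0015],"grip": 0.055},
  {"twist": [0,0,0],"linear": [0,0,0],"grip": 0.055},
])

```text
time_s: 8.55
position: [0.6191, -0.0369, 0.0661]
orientation: [-3.141, 0.0, 1.488]
force: [-0.1, 0.4, -1.9]
width: 0.0581
grasp_force: 65.4
```

Emit:
carry_out([
  {"twist": [0,0,0],"linear": [0,0,-0.001],"grip": 0.055},
  {"twist": [0,0,0],"linear": [0,0,0],"grip": 0.055},
])

```text
time_s: 8.75
position: [0.6193, -0.0369, 0.0655]
orientation: [3.141, 0.0, 1.488]
force: [0.2, -0.5, 1.7]
width: 0.0582
grasp_force: 65.7
```

Emit:
carry_out([
  {"twist": [0,0,0],"linear": [0,0,-0.001],"grip": 0.055},
  {"twist": [0,0,0],"linear": [0,0,0],"grip": 0.055},
])

```text
time_s: 8.95
position: [0.6193, -0.0368, 0.0655]
orientation: [3.141, 0.001, 1.488]
force: [-3.1, 0.4, 8.9]
width: 0.0583
grasp_force: 66.4
```

Emit:
carry_out([
  {"twist": [0,0,0],"linear": [0,0,0.001],"grip": 0.058},
  {"twist": [0,0,0],"linear": [0,0,0],"grip": 0.064},
  {"twist": [0,0,0],"linear": [0,0,0],"grip": 0.075},
  {"twist": [0,0,0],"linear": [0,0,0],"grip": 0.075},
  {"twist": [0,0,0],"linear": [0,0,0.02],"grip": 0.075},
  {"twist": [0,0,0],"linear": [0,0,0.04],"grip": 0.08},
  {"twist": [0,0,0],"linear": [0,-0.01,0.04],"grip": 0.08},
  {"twist": [0,0,0],"linear": [0,-0.04,0],"grip": 0.08},
])

```text
time_s: 9.75
position: [0.6236, -0.0804, 0.1715]
orientation: [3.13, -0.005, 1.496]
force: [2.4, 0.9, 0.0]
width: 0.0799
grasp_force: 0.0
```

Emit:
carry_out([
  {"twist": [0,0,0],"linear": [-0.004,-0.048,0],"grip": 0.06},
  {"twist": [0,0,0],"linear": [-0.004,-0.048,0],"grip": 0.06},
  {"twist": [0,0,0],"linear": [0,0,0],"grip": 0.06},
  {"twist": [0,0,0],"linear": [0,0,0],"grip": 0.06},
])

```text
time_s: 10.15
position: [0.6107, -0.1848, 0.1648]
orientation: [-3.141, 0.0, 1.484]
force: [0.3, 0.8, -0.5]
width: 0.0599
grasp_force: 0.0
```

```bash
python3 - <<'E'
from h import *
s=r.sense();print(s['position'],s['orientation'],s['force'],s['width'])
w=save('wrist','w6');np.save('s6.npy',s,allow_pickle=True)
t=save('top','t6')
cv2.imwrite('pics/w6c.png',np.vstack([cv2.resize(w[:200,130:430],(800,533)[:1]+(533,),interpolation=cv2.INTER_CUBIC)])[:,:,::-1])
E
```

```text
[ 0.61066031 -0.18481624  0.16483472] [-3.14118543e+00  4.40158777e-05  1.48397488e+00] [ 0.31988769  0.82189002 -0.48669318] 0.059882903420356896
```

View pics/w6.png

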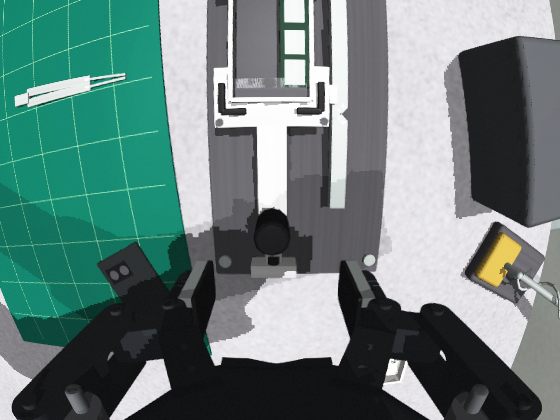

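The phone lies in the nest. The knob top is at about (271,225) and the notch at about (346,114). Computing the knob position and the click distance from this view.

```bash
python3 - <<'E'
from h import *
s=np.load('s6.npy',allow_pickle=True).item()
im=cv2.imread('pics/w6.png');g=im.max(2)
m=np.zeros(g.shape,np.uint8);m[200:262,245:300]=(g[200:262,245:300]<45)
n,l,st,c=cv2.connectedComponentsWithStats(m);i=1+np.argmax(st[1:,4]);print(st[i],c[i])
x,y,w,h=st[i,:4]
# top disc: lower part of blob silhouette; foot further from camera axis
for v in range(y,y+h,4):
    q=np.nonzero(l[v]==i)[0];print(v,q.min(),q.max(),end=' | ')
d=np.array([np.cos(1.486),np.sin(1.486)])
nest=np.array([.6184,-.0374]);print('\nknob from nest',nest-.15*d)
for p in((271,225),(271,238)):print(p,wrist(p,.093,s))
N=wrist((345,114),.033,s);print('notch',N,(N[:2]-nest)@d)
for f in('s1',):
    B=wrist((497,203),.03,np.load('s1.npy',allow_pickle=True).item());print('ball',B,(B[:2]-N[:2])@d)
# ball by colour in w1
a=cv2.cvtColor(cv2.imread('pics/w1.png'),cv2.COLOR_BGR2HSV);b=(abs(a[...,0].astype(int)-16)<9)&(a[...,1]>110)&(a[...,2]>80);b[:180]=0;b[225:]=0;b[:,:480]=0;b[:,515:]=0
print(np.mean(np.nonzero(b),1)[::-1],b.sum())
E
```

```text
[ 245  209   55   53 1892] [270.73361522 234.80549683]
209 269 274 | 213 251 282 | 217 250 286 | 221 247 287 | 225 245 288 | 229 248 290 | 233 245 295 | 237 246 299 | 241 245 299 | 245 245 299 | 249 245 299 | 253 246 299 | 257 247 299 | 261 245 299 | 
knob from nest [ 0.60569579 -0.18686104]
(271, 225) [ 0.60696729 -0.17700408  0.093     ]
(271, 238) [ 0.60616623 -0.18570387  0.093     ]
notch [ 0.66942492 -0.11214238  0.033     ] -0.07015228172114524
ball [0.6993146  0.13305036 0.03      ] 0.24684324397747154
[496.81578947 203.26315789] 38
```

Emit:
carry_out([
  {"twist": [0,0,0.138],"linear": [-0.004,-0.001,0],"grip": 0.06},
  {"twist": [0,0,0.138],"linear": [0,0,0],"grip": 0.06},
  {"twist": [0,0,0.138],"linear": [0,0,0],"grip": 0.06},
  {"twist": [0,0,0.138],"linear": [0,0,0],"grip": 0.06},
  {"twist": [0,0,0.138],"linear": [0,0,0],"grip": 0.06},
  {"twist": [0,0,0.138],"linear": [0,0,0],"grip": 0.06},
  {"twist": [0,0,0.138],"linear": [0,0,0],"grip": 0.06},
  {"twist": [0,0,0.138],"linear": [0,0,0],"grip": 0.06},
])

```text
time_s: 11.05
position: [0.6077, -0.1813, 0.1655]
orientation: [3.141, -0.0, 2.601]
force: [-0.3, 0.6, -0.1]
width: 0.06
grasp_force: 0.0
```

Emit:
carry_out([
  {"twist": [0,0,0.138],"linear": [0,0,0],"grip": 0.06},
  {"twist": [0,0,0.138],"linear": [0,0,0],"grip": 0.06},
  {"twist": [0,0,0.138],"linear": [0,0,0],"grip": 0.06},
  {"twist": [0,0,0.055],"linear": [0,0,0],"grip": 0.06},
  {"twist": [0,0,0],"linear": [0,0,0],"grip": 0.06},
  {"twist": [0,0,0],"linear": [0,0,0],"grip": 0.06},
])

```text
time_s: 11.65
position: [0.6075, -0.1823, 0.1654]
orientation: [3.141, 0.0, 3.062]
force: [-0.2, 0.7, 0.8]
width: 0.0599
grasp_force: 0.0
```

```bash
python3 - <<'E'
from h import *
s=r.sense();print(s['position'],s['orientation'],s['qpos'])
w=save('wrist','w7');np.save('s7.npy',s,allow_pickle=True)
k=np.array([.606,-.1865]);
g=w.max(2);m=(g<50).astype(np.uint8);m[330:]=0
n,l,st,c=cv2.connectedComponentsWithStats(m)
for i in range(1,n):
    if 100<st[i,4]<8000:print(st[i],np.round(c[i],1),wrist(c[i],.085,s))
E
```

```text
[ 0.60752366 -0.18234652  0.16535514] [3.14097577e+00 1.36199405e-04 3.06153888e+00] [ 0.76276963  0.88365615 -0.9436998   1.63032996  0.80089031  1.0576366
  1.06588259]
[173   5  28  35 263] [186.1  20.4] [ 0.46334561 -0.22768015  0.085     ]
[  87   24   99   95 4794] [131.9  70.2] [ 0.48984935 -0.26679267  0.085     ]
[ 194  141   69   54 1678] [221.8 169.9] [ 0.5623859  -0.21340915  0.085     ]
[349 161  12  35 295] [354.4 177.8] [ 0.57397383 -0.12966691  0.085     ]
[410 166  75  18 432] [461.5 176.3] [ 0.57699889 -0.0493475   0.085     ]
[497 175  20  22 144] [508.8 180.5] [ 0.58180202 -0.00294558  0.085     ]
[477 190  33  35 173] [490.4 199.6] [ 0.59585039 -0.02055244  0.085     ]
[479 195  30  51 440] [496.5 225. ] [ 0.61687217 -0.01118678  0.085     ]
[ 251  205  104   56 1787] [278.8 235. ] [ 0.60872098 -0.18100558  0.085     ]
[509 220  51  29 374] [546.6 238.1] [0.63559103 0.0547917  0.085     ]
[347 230   9  12 103] [351.  235.3] [ 0.61310859 -0.13253396  0.085     ]
[483 236  24  19 110] [495.7 249.8] [ 0.63834157 -0.00803474  0.085     ]
[368 238  27  22 103] [375.3 250.9] [ 0.62645995 -0.11489201  0.085     ]
[  83  261  133   69 3810] [164.6 309.2] [ 0.6635705  -0.27314181  0.085     ]
[ 338  261  132   69 3778] [388.3 309.2] [ 0.67739997 -0.10172012  0.085     ]
[499 263  34  13 204] [515.4 270. ] [0.66129146 0.02047013 0.085     ]
```

Emit:
carry_out([
  {"twist": [0,0,0],"linear": [-0.001,-0.004,-0.03],"grip": 0.06},
  {"twist": [0,0,0],"linear": [0,0,-0.03],"grip": 0.06},
  {"twist": [0,0,0],"linear": [0,0,-0.025],"grip": 0.06},
  {"twist": [0,0,0],"linear": [0,0,0],"grip": 0.05},
  {"twist": [0,0,0],"linear": [0,0,0],"grip": 0.035},
  {"twist": [0,0,0],"linear": [0,0,0],"grip": 0.03},
])

```text
time_s: 12.3
position: [0.6074, -0.1875, 0.0819]
orientation: [3.141, 0.003, 3.061]
force: [-0.5, 0.1, 0.5]
width: 0.0301
grasp_force: 0.0
```

Emit:
carry_out([
  {"twist": [0,0,0],"linear": [0,0,0],"grip": 0.025},
  {"twist": [0,0,0],"linear": [0,0,0],"grip": 0.018},
  {"twist": [0,0,0],"linear": [0,0,0],"grip": 0.018},
])

```text
time_s: 12.6
position: [0.6074, -0.1875, 0.0822]
orientation: [3.141, 0.003, 3.061]
force: [-1.0, 1.2, 6.1]
width: 0.0225
grasp_force: 58.5
```

Emit:
carry_out([
  {"twist": [0,0,0],"linear": [0.0004,0.005,0],"grip": 0.018},
  {"twist": [0,0,0],"linear": [0.0008,0.01,0],"grip": 0.018},
  {"twist": [0,0,0],"linear": [0.0013,0.015,0],"grip": 0.018},
  {"twist": [0,0,0],"linear": [0.0013,0.015,0],"grip": 0.018},
  {"twist": [0,0,0],"linear": [0.0013,0.015,0],"grip": 0.018},
  {"twist": [0,0,0],"linear": [0.0013,0.015,0],"grip": 0.018},
  {"twist": [0,0,0],"linear": [0.0008,0.01,0],"grip": 0.018},
  {"twist": [0,0,0],"linear": [0.0004,0.005,0],"grip": 0.018},
])

```text
time_s: 13.4
position: [0.6144, -0.1001, 0.0821]
orientation: [-3.137, 0.002, 3.059]
force: [-2.1, -6.5, 10.3]
width: 0.0227
grasp_force: 59.0
```

Emit:
carry_out([
  {"twist": [0,0,0],"linear": [0.0004,0.005,0.0005],"grip": 0.018},
  {"twist": [0,0,0],"linear": [0.0008,0.01,0],"grip": 0.018},
  {"twist": [0,0,0],"linear": [0.0013,0.015,0],"grip": 0.018},
  {"twist": [0,0,0],"linear": [0.0013,0.015,0],"grip": 0.018},
  {"twist": [0,0,0],"linear": [0.0013,0.015,0],"grip": 0.018},
  {"twist": [0,0,0],"linear": [0.0013,0.015,0],"grip": 0.018},
  {"twist": [0,0,0],"linear": [0.0008,0.01,0],"grip": 0.018},
  {"twist": [0,0,0],"linear": [0.0004,0.005,0],"grip": 0.018},
])

```text
time_s: 14.2
position: [0.6216, -0.01, 0.0822]
orientation: [-3.137, 0.001, 3.06]
force: [-2.3, -5.7, 8.6]
width: 0.0224
grasp_force: 58.9
```

Emit:
carry_out([
  {"twist": [0,0,0],"linear": [0.0004,0.005,0],"grip": 0.018},
  {"twist": [0,0,0],"linear": [0.0008,0.01,0],"grip": 0.018},
  {"twist": [0,0,0],"linear": [0.0008,0.01,0],"grip": 0.018},
  {"twist": [0,0,0],"linear": [0.0004,0.005,0],"grip": 0.018},
  {"twist": [0,0,0],"linear": [0,0,0],"grip": 0.018},
])

```text
time_s: 14.7
position: [0.6241, 0.022, 0.0822]
orientation: [-3.141, 0.001, 3.061]
force: [-1.4, -0.0, 4.8]
width: 0.0229
grasp_force: 58.8
```

Emit:
carry_out([
  {"twist": [0,0,0],"linear": [0.0004,0.005,0],"grip": 0.018},
  {"twist": [0,0,0],"linear": [0.0006,0.008,0],"grip": 0.018},
  {"twist": [0,0,0],"linear": [0.0006,0.008,0],"grip": 0.018},
  {"twist": [0,0,0],"linear": [0,0.002,0],"grip": 0.018},
  {"twist": [0,0,0],"linear": [0,0,0],"grip": 0.018},
])

```text
time_s: 15.2
position: [0.626, 0.0449, 0.0822]
orientation: [-3.141, 0.002, 3.06]
force: [-0.8, -0.4, 5.3]
width: 0.0221
grasp_force: 58.9
```

Emit:
carry_out([
  {"twist": [0,0,0],"linear": [0.0001,0.0015,0],"grip": 0.018},
  {"twist": [0,0,0],"linear": [0.0001,0.0015,0],"grip": 0.018},
  {"twist": [0,0,0],"linear": [0,0,0],"grip": 0.018},
])

```text
time_s: 15.5
position: [0.6261, 0.0467, 0.0822]
orientation: [-3.139, 0.001, 3.06]
force: [-2.6, -3.1, 6.5]
width: 0.0224
grasp_force: 59.1
```

Emit:
carry_out([
  {"twist": [0,0,0],"linear": [0.0001,0.0015,0],"grip": 0.018},
  {"twist": [0,0,0],"linear": [0.0001,0.0015,0],"grip": 0.018},
  {"twist": [0,0,0],"linear": [0,0,0],"grip": 0.018},
])

```text
time_s: 15.8
position: [0.6263, 0.0496, 0.0822]
orientation: [-3.139, 0.002, 3.06]
force: [-1.9, -2.4, 5.6]
width: 0.0226
grasp_force: 59.1
```

Emit:
carry_out([
  {"twist": [0,0,0],"linear": [0.0001,0.0015,0],"grip": 0.018},
  {"twist": [0,0,0],"linear": [0,0,0],"grip": 0.018},
])

```text
time_s: 16.0
position: [0.6264, 0.051, 0.0822]
orientation: [-3.139, 0.001, 3.059]
force: [-2.7, -3.2, 6.5]
width: 0.0228
grasp_force: 59.1
```

Emit:
carry_out([
  {"twist": [0,0,0],"linear": [0.0001,0.0015,0],"grip": 0.018},
  {"twist": [0,0,0],"linear": [0,0,0],"grip": 0.018},
])

```text
time_s: 16.2
position: [0.6266, 0.0526, 0.0822]
orientation: [-3.139, 0.002, 3.059]
force: [-1.3, -2.6, 6.8]
width: 0.0217
grasp_force: 59.1
```

Emit:
carry_out([
  {"twist": [0,0,0],"linear": [0.0001,0.0015,0],"grip": 0.018},
  {"twist": [0,0,0],"linear": [0,0,0],"grip": 0.018},
])

```text
time_s: 16.4
position: [0.6267, 0.0547, 0.0822]
orientation: [-3.14, 0.002, 3.06]
force: [-0.8, -1.1, 5.3]
width: 0.0223
grasp_force: 58.9
```

Emit:
carry_out([
  {"twist": [0,0,0],"linear": [0.0001,0.001,0],"grip": 0.018},
  {"twist": [0,0,0],"linear": [0,0,0],"grip": 0.018},
])

```text
time_s: 16.6
position: [0.6269, 0.0564, 0.0822]
orientation: [-3.141, 0.002, 3.06]
force: [-0.6, 0.2, 5.1]
width: 0.0226
grasp_force: 58.9
```

Emit:
carry_out([
  {"twist": [0,0,0],"linear": [0.0001,0.001,0],"grip": 0.018},
  {"twist": [0,0,0],"linear": [0,0,0],"grip": 0.018},
])

```text
time_s: 16.8
position: [0.627, 0.0583, 0.0822]
orientation: [3.14, 0.002, 3.061]
force: [-1.0, 0.8, 5.7]
width: 0.0227
grasp_force: 59.0
```

Emit:
carry_out([
  {"twist": [0,0,0],"linear": [0.0001,0.001,0],"grip": 0.018},
  {"twist": [0,0,0],"linear": [0,0,0],"grip": 0.018},
])

```text
time_s: 17.0
position: [0.6271, 0.0589, 0.0822]
orientation: [3.141, 0.002, 3.061]
force: [-1.9, 0.1, 7.1]
width: 0.023
grasp_force: 59.2
```

Emit:
carry_out([
  {"twist": [0,0,0],"linear": [0.0001,0.001,0],"grip": 0.018},
  {"twist": [0,0,0],"linear": [0,0,0],"grip": 0.018},
  {"twist": [0,0,0],"linear": [0,0,0],"grip": 0.018},
])

```text
time_s: 17.3
position: [0.6271, 0.059, 0.0822]
orientation: [-3.141, 0.002, 3.06]
force: [-1.7, -1.3, 8.2]
width: 0.0224
grasp_force: 59.3
```

Emit:
carry_out([
  {"twist": [0,0,0],"linear": [0.0001,0.001,0],"grip": 0.018},
  {"twist": [0,0,0],"linear": [0,0,0],"grip": 0.018},
  {"twist": [0,0,0],"linear": [0,0,0],"grip": 0.018},
])

```text
time_s: 17.6
position: [0.6271, 0.0591, 0.0822]
orientation: [-3.139, 0.001, 3.06]
force: [-2.5, -2.9, 10.1]
width: 0.0225
grasp_force: 59.5
```

Emit:
carry_out([
  {"twist": [0,0,0],"linear": [-0.0001,-0.0012,0.0005],"grip": 0.018},
  {"twist": [0,0,0],"linear": [0,0,0],"grip": 0.018},
  {"twist": [0,0,0],"linear": [0,0,0],"grip": 0.018},
  {"twist": [0,0,0],"linear": [0,0,0],"grip": 0.018},
])

```text
time_s: 18.0
position: [0.6271, 0.059, 0.0822]
orientation: [-3.141, 0.001, 3.06]
force: [-0.9, -1.9, 6.7]
width: 0.0225
grasp_force: 59.2
```

```bash
python3 - <<'E'
from h import *
t=save('top','t8');a=save('side','s8');w=save('wrist','w8')
f=lambda i,sz:cv2.resize(i,sz,interpolation=cv2.INTER_CUBIC)
out=np.vstack([np.hstack([f(t[100:220,140:300],(400,300)),f(w,(400,300))]),np.hstack([f(a[120:300,100:340],(400,300)),f(a,(400,300))])])
cv2.imwrite('pics/final.png',out[:,:,::-1])
E
```

```text
(no output)
```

View pics/final.png

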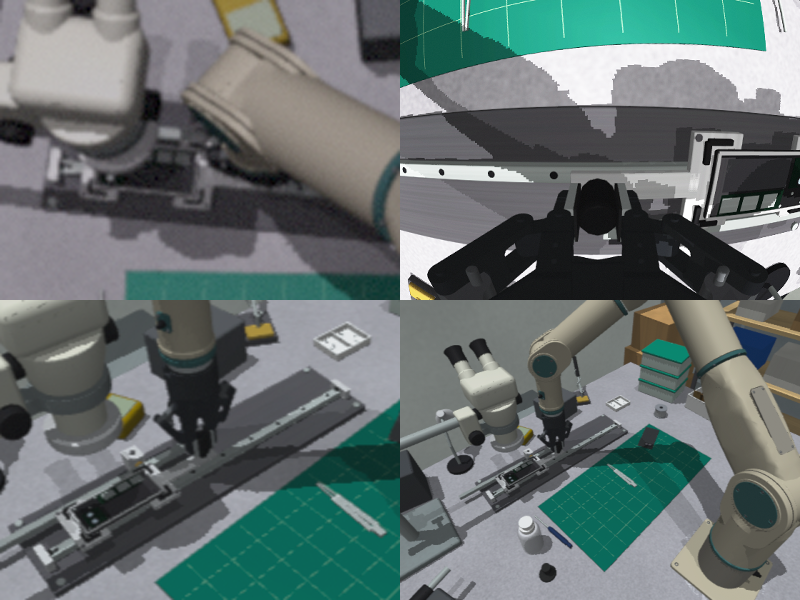

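The stage and phone sit under the objective with the phone inside its angles, the knob is between the fingers, and the microscope is clear. I'll ease off the last bit of push and hand in.

Emit:
carry_out([
  {"twist": [0,0,0],"linear": [0,-0.0008,0],"grip": 0.018},
  {"twist": [0,0,0],"linear": [0,0,0],"grip": 0.018},
  {"twist": [0,0,0],"linear": [0,0,0],"grip": 0.018},
])

```text
time_s: 18.45
position: [0.6271, 0.059, 0.0822]
orientation: [3.141, 0.001, 3.061]
force: [-1.1, 0.2, 6.6]
width: 0.0222
grasp_force: 59.0
```

```bash
python3 -c "
from workcell import r
s=r.sense();print(s['position'],s['force'],s['grasp_force']);print(r.sign_off())"
```

```text
[0.62707576 0.05898641 0.08217585] [-1.09805639  0.20992229  6.61931274] 59.033902287483215
the job is handed in; nothing more can be done
None
```

The job is handed in at about 18.5 s: the phone lies in the nest, and by feel the stage is seated in its click (the ball's pull, then a firm stop within 1 mm of the measured notch), with the knob still gripped; the hand-in returned no verdict.

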